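# Inspect a casting under the loupe

### The job

Lift the cast bracket out of the open mould and stand it upright in the middle of the round inspection plate, let go of it, then pick up the loupe by its handle and hold it over the bracket: lens centred above it, level, and at the focal height marked by the collar on the plate's post. Finish while still holding the loupe steady there, clear of the bracket and the stand. Do not drop the bracket or the loupe, do not shift the collar, and leave the other things on the bench where they are.

Things in the scene. Friction and masses are not known exactly. Their poses are not given: they have to be found in the camera images.
- mould: Open half of a casting mould: dark steel block 130 (x) x 110 (y) x 40 mm high, fixed to the bench, with a rectangular cavity 56 (x) x 42 (y) mm, 14 mm deep, in the middle of its top; two dowel pins stand 7 mm above its top near opposite corners. Origin: centre of its underside.
- bracket_mid (a point): Cast aluminium bracket, loose, about 0.12 kg, 42 mm high, standing upright in the mould's cavity with 2 mm play all round. Foot 52 (x) x 38 (y) x 12 mm high; a single upright lug in its middle, 36 long (x), 14 thick (y), reaching from the foot up to 42 mm above the underside. In the mould the lug stands 28 mm above the mould's top: pinch the lug across its thickness (y) from above. This point is the bracket's centre, 21 mm above its underside; z is up.
- plate_top (a point): Centre of the top of the inspection stand's round steel plate, 100 mm diameter, its top 20 mm above the bench; the stand is fixed to the bench. x points from the plate to its post, z up. The post, 12 mm diameter, stands 95 mm from the plate's centre along x and reaches 202 mm above the bench.
- focal_mark (a point): The focal height mark: centre of the dark steel collar on the stand's post, 28 mm diameter and 16 mm high, with a small thumb screw on its side away from the plate. This point is on the post's axis, half-way up the collar. The collar is set 115 to 175 mm above the bench; it stays where it is unless pushed.
- loupe_lens (a point): Loupe, loose, about 0.12 kg, lying flat on the bench: a round dark steel frame, 64 mm outer diameter and 24 mm high, with a clear lens in it, and a black straight handle. This point is the lens's centre, half-way up the frame, 12 mm above the frame's underside. z is the lens's optical axis, up when lying (level when z is vertical); the handle points along -x. The focal height is right when this point is as high as the collar's centre.
- loupe_grip (a point): Place to grip the loupe's handle: on its centre line, 68 mm from the lens's centre along the loupe's -x, and 15 mm above the frame's underside (3 mm above the lens's centre). The handle is a straight bar 84 mm long (45 to 129 mm from the lens's centre), 16 mm wide (y), 16 mm high; lying, it clears the bench by 7 mm. Same axes as the lens.
- bracket: The same bracket; origin at the centre of its underside.
- loupe: The same loupe; origin at the centre of the frame's underside.
- stand: The same inspection stand, plate, post and collar; origin at the centre of the plate's underside on the bench.
- oil_can: Bystander: upright blue oil can 50 x 90 x 140 mm with a yellow cap, 162 mm high over all. Origin: centre of its underside.
- tape_roll: Bystander: roll of grey tape lying flat, 100 mm diameter, 48 mm high. Origin: centre of its underside.
- screwdriver: Bystander: orange-handled screwdriver lying on the bench. Origin: near its middle.
- carton: Bystander: cardboard carton 70 x 100 x 50 mm. Origin: centre of its underside.
Mind the look-alikes: they are no part of the job. Of the things shaped like the stand, the bare steel one is meant. What is shaped like the loupe but orange is not meant.

How it is judged (in metres and radians):
On the way, in this order (a step that is already met when the one before it is completed fails the run):
1. the bracket stands upright in the middle of the plate, let go (horizontal distance between bracket_mid and plate_top below 0.02 m and z of bracket_mid in the frame of plate_top between 0.017 and 0.025 m and angle between bracket_mid's own z axis and vertical below 0.08 rad and contact force between bracket and the fingers below 0.1 N and linear speed of bracket below 0.03 m/s), for 0.2 s.
2. the loupe is held by the fingers, level, over the bracket at the collar's height (horizontal distance between loupe_lens and bracket_mid below 0.015 m and z of loupe_lens in the frame of focal_mark between -0.008 and 0.008 m and angle between loupe_lens's own z axis and vertical below 0.1 rad and contact force between loupe and the fingers above 1 N and contact force between loupe and stand below 0.1 N and contact force between loupe and bracket below 0.1 N and linear speed of loupe below 0.03 m/s and angular speed of loupe below 0.2 rad/s), for 0.2 s.
At the end, for the whole second after the job is handed in: Bracket upright (0.08 rad) on the plate within 20 mm of its centre, not touched; loupe held still by the fingers alone, lens within 15 mm of the bracket's centre in plan and within 8 mm of the height of the collar's centre, level within 0.1 rad (all of step 2 and horizontal distance between bracket_mid and plate_top below 0.02 m and z of bracket_mid in the frame of plate_top between 0.017 and 0.025 m and angle between bracket_mid's own z axis and vertical below 0.08 rad and contact force between bracket and the fingers below 0.1 N); the arm keeps its last pose, push and grip.
It fails at once if a bystander moved more than 20 mm (distance of any of oil_can, tape_roll, screwdriver, carton from where it was at the start of the episode above 0.02 m).
It fails at once if the collar shifted more than 5 mm (distance of focal_mark from where it was at the start of the episode above 0.005 m).
It fails at once if the bracket falls freely (dropped more than about 13 mm) (contact force between bracket and the fingers below 0.05 N and linear speed of bracket above 0.5 m/s).
It fails at once if the loupe falls freely (dropped more than about 13 mm) (contact force between loupe and the fingers below 0.05 N and linear speed of loupe above 0.5 m/s).
It also fails if it takes over 72 s, if anything falls off the work surface, if the arm or the gripper's body presses on something with over 40 N, if the wrist force passes 120 N, or if a joint passes its speed limit or range.

### The arm

A 6-joint arm with a two-finger parallel gripper is mounted at the origin on the work surface. World frame = base frame: x ahead of the robot, y to its left, z up, the work surface at z = 0. Lengths are in m, angles in degrees, forces in N, time in s.
With the tool pointing down it reaches from about 0.325 to 0.85 m from the base axis. Payload 15.5 kg.
Tool frame: the origin (TCP) lies at the very end of the fingers, on their centre line; the grasp point (between the pads) lies arm.grip_depth behind it (arm.grip_depth is the distance from the TCP to the grasp point, in m); z points along the fingers, y is the line along which they close (so a half turn about z gives the same grasp; the last joint's range is limited). The gripper opens to 91 mm and grips with 3 to 60 N. Pads are 32 mm wide; open, the fingers measure 118 mm over their backs; the gripper's body (76 mm by 178 mm) begins 60 mm behind the grasp point.
Start: joints at [-76.06, 28.281, 77.091, -0, 74.628, -5.472], TCP at [0.208, -0.589, 0.214] pointing down, gripper open.
Joint ranges: [-166.48, 166.48], [-47.26, 123.95], [12.59, 153.08], [-70.14, 250.14], [6.76, 159.57], [-176.63, 176.63]. Speed limits (degrees/s): [108.29, 108.29, 147.25, 172.46, 172.46, 172.46].

### API

Orientations are given as a 3x3 rotation matrix whose columns are the frame's x, y, z axes.
In Python, from rig import arm gives the robot as it stands. Calls block until the motion is done:
- arm.move_to(position, orientation): joint-space move of the TCP to a pose.
- arm.move_l(position, orientation=None, feed=0.15): straight line of the TCP; orientation=None keeps the orientation; feed is the mean speed in m/s.
- arm.move_joints(angles): joint-space move.
- arm.grip(opening): finger opening in m; the grip force is fixed at half the most; returns when the fingers have stopped.
- arm.sleep(seconds).
- arm.solve_ik(position, orientation): joint angles nearest the present ones, or None.
- arm.snapshot(name): name is "side" or "top" or "wrist"; returns the picture (480x640x3 uint8, red, green, blue); there is no depth.
- arm.get_calibration(name): a dict with "intrinsics" (3x3 intrinsics, pixels), "cam_to_world" (4x4, takes a point from camera to world coordinates). Camera axes: x right, y down, z forward; pixel columns grow to the right and rows downward; lengths in m; the calibration is good to about 2 mm. A picture is of the moment at which its call begins: read the wrist's pose just before it. get_calibration takes no time and is no camera call; for the wrist camera it gives the pose at the moment of the call.
A pose or a line that the arm cannot do raises arm.Unreachable and nothing moves.
- arm.sign_off(): hands the job in; it is judged then, once.
Readings, each from a call of its own:
- arm.current_t(): time.
- arm.current_joint_positions(): joint angles.
- arm.current_dq(): joint speeds.
- arm.current_tau(): joint torques, N m.
- arm.current_ee_pos(): TCP position.
- arm.current_tool_rot(): TCP orientation.
- arm.current_force(): force on the tool from outside, world axes, zero at the start.
- arm.current_torque(): the same for the moment, N m.
- arm.current_width(): finger opening in m.
- arm.current_grasp_force(): force on a finger pad.
Only numpy, scipy, OpenCV 4.12 (cv2) and the standard library are available. Lean on these libraries where they do the work, as an engineer would, in place of code of your own. Each camera call takes 0.05 s, during which the arm holds its last target. There are 200 camera calls.

## Working session

There is one attempt and no reset: what is moved stays moved. The work goes in short steps, each a Python script; the robot and the scene stay as the last script left them, time stands still between calls to the robot, and variables do not carry over. Pictures are saved under pics/ and viewed, at most 10 in all, crops included, and the job is handed in when it is done.

```bash
mkdir -p pics; python3 - <<'E'
from rig import arm
import cv2,numpy as np
for n in ["top","side"]:
    im=arm.snapshot(n); cv2.imwrite(f"pics/{n}0.png",im[:,:,::-1])
    c=arm.get_calibration(n); print(n,c["intrinsics"],np.round(c["cam_to_world"],3))
print(arm.grip_depth,arm.current_width(),arm.current_t()); print(np.round(arm.current_tool_rot(),3))
print(np.round(arm.get_calibration("wrist")["cam_to_world"],3),arm.get_calibration("wrist")["intrinsics"])
E
```

```text
top [[464.38657216   0.         314.93390199]
 [  0.         464.38657216 242.12548382]
 [  0.           0.           1.        ]] [[-0.007 -0.994  0.11   0.447]
 [-1.     0.01   0.02  -0.019]
 [-0.021 -0.109 -0.994  1.055]
 [ 0.     0.     0.     1.   ]]
side [[593.15404019   0.         313.8627071 ]
 [  0.         593.15404019 241.33701553]
 [  0.           0.           1.        ]] [[-0.927 -0.196  0.321  0.152]
 [-0.376  0.482 -0.791  1.045]
 [ 0.    -0.854 -0.52   0.793]
 [ 0.     0.     0.     1.   ]]
0.0188 0.09150922209271378 0.1
[[ 0.943  0.332 -0.   ]
 [ 0.332 -0.943  0.001]
 [ 0.    -0.001 -1.   ]]
[[ 0.333 -0.912 -0.238  0.275]
 [-0.943 -0.322 -0.082 -0.566]
 [-0.002  0.252 -0.968  0.383]
 [ 0.     0.     0.     1.   ]] [[412.72083336   0.         318.29438444]
 [  0.         412.72083336 239.55874602]
 [  0.           0.           1.        ]]
```

View pics/top0.png

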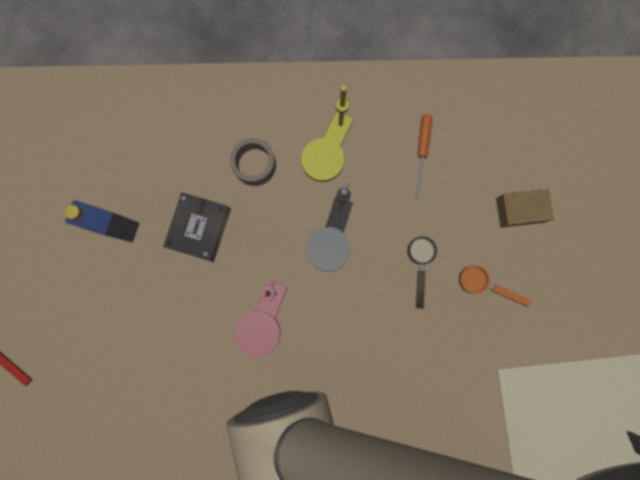

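View pics/side0.png

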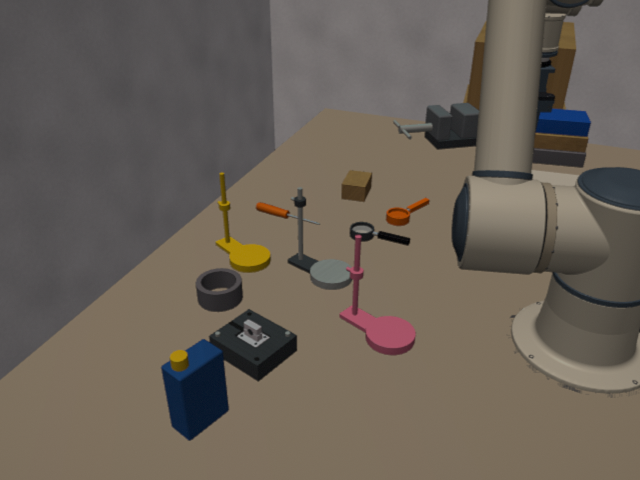

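Candidates in the top view are:
- **Stands:** yellow (322,159), grey steel (328,249) and pink (258,334). The bare steel one, in the middle, is meant.
- **Loupes:** dark frame with black handle (422,250), and orange (474,280). The dark one is meant.

The mould is at (197,227) with the bracket in it. I'll check both choices in an enlarged crop and measure.

```bash
cat > h.py <<'E'
from rig import arm
import cv2,numpy as np
def cast(cal,uv,z):
    K,T=cal["intrinsics"],cal["cam_to_world"]
    uv=np.atleast_2d(np.asarray(uv,float)); d=np.c_[uv,np.ones(len(uv))]@np.linalg.inv(K).T@T[:3,:3].T
    return T[:3,3]+d*((z-T[2,3])/d[:,2])[:,None]
def proj(cal,P):
    T=np.linalg.inv(cal["cam_to_world"]); p=T[:3,:3]@np.asarray(P,float)+T[:3,3]; q=cal["intrinsics"]@p
    return q[:2]/q[2]
def down(yaw):  # tool closing axis y at angle yaw(deg) in world, tool pointing down
    a=np.radians(yaw); y=np.array([np.cos(a),np.sin(a),0]); z=np.array([0,0,-1.]); return np.c_[np.cross(y,z),y,z]
def blobs(mask,amin):
    cs,_=cv2.findContours(mask.astype(np.uint8),cv2.RETR_EXTERNAL,cv2.CHAIN_APPROX_NONE)
    return [c for c in cs if cv2.contourArea(c)>amin]
E
python3 - <<'E'
from h import *
im=cv2.imread("pics/top0.png"); cal=arm.get_calibration("top")
cv2.imwrite("pics/crop.png",cv2.resize(im[140:320,150:520],None,fx=2.1,fy=2.1,interpolation=cv2.INTER_CUBIC))
hsv=cv2.cvtColor(im,cv2.COLOR_BGR2HSV); H,S,V=cv2.split(hsv)
grey=(S<60)&(V>90); dark=(V<70)
for n,m in(("grey",grey),("dark",dark)):
    for c in blobs(m,60):
        (x,y),wh,a=cv2.minAreaRect(c)
        if 150<x<460 and 130<y<330: print(n,np.round([x,y,*wh,a,cv2.contourArea(c)],1),np.round(cast(cal,[x,y],.02)[0],3))
for n,p,z in(("mould",(197,227),.04),("lug",(197,226),.068),("plate",(328,249),.02),("posttop",(345,189),.2),("lens",(422,250),.012),("handle",(421,288),.015)): print(n,np.round(cast(cal,p,z)[0],3))
E
```

```text
grey [421.7 250.3  24.3  23.9  15.9 447.5] [ 0.54  -0.236  0.02 ]
grey [ 327.8  249.    47.7   45.1    6.3 1632.5] [ 0.545 -0.026  0.02 ]
grey [195.4 226.3  17.4  24.3  18.4 385.5] [0.6   0.273 0.02 ]
grey [344.3 188.6   8.9  14.2  48.8  61. ] [ 0.683 -0.065  0.02 ]
grey [419.4 178.5   5.4  43.5   5.7 143.5] [ 0.704 -0.236  0.02 ]
grey [ 251.2  158.8   44.1   43.1   16.7 1462. ] [0.755 0.147 0.02 ]
dark [419.5 299.    5.   16.    0.   63. ] [ 0.433 -0.227  0.02 ]
dark [ 194.   235.7   51.2   36.7   17.1 1067.5] [0.578 0.275 0.02 ]
dark [203.4 208.2  50.3  17.   15.9 537. ] [0.641 0.255 0.02 ]
dark [340.3 209.4  16.6  37.8  17.4 472. ] [ 0.635 -0.056  0.02 ]
dark [261.1 177.3  11.   35.4  61.3  85. ] [0.711 0.124 0.02 ]
dark [247.3 151.8  14.4  32.6  60.3 123. ] [0.772 0.156 0.02 ]
mould [0.595 0.263 0.04 ]
lug [0.593 0.256 0.068]
plate [ 0.545 -0.027  0.02 ]
posttop [ 0.641 -0.059  0.2  ]
lens [ 0.542 -0.238  0.012]
handle [ 0.457 -0.232  0.015]
```

View pics/crop.png

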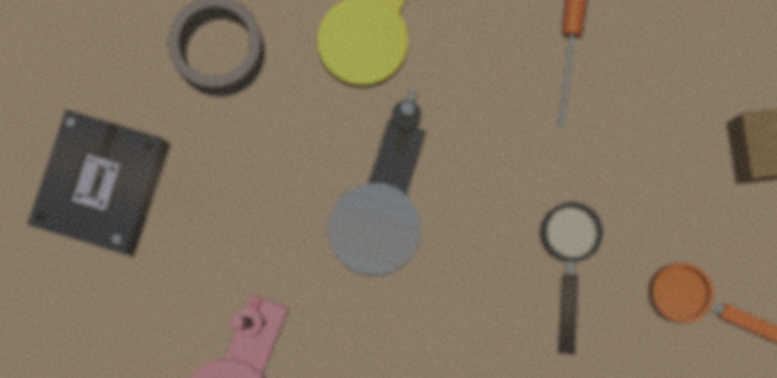

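The crop confirms both: the grey plate with the dark foot and steel post at crop (375,230), and the dark loupe with black handle at crop (570,230). Next is a closer wrist look over the mould, then over the plate.

```bash
python3 - <<'E'
from h import *
print(arm.solve_ik([.593,.256,.22],down(75)))
for n,p,yaw in(("w_mould",[.593,.256,.24],75),("w_plate",[.545,-.027,.28],72)):
    arm.move_to(p,down(yaw)); arm.sleep(.2)
    cal=arm.get_calibration("wrist"); im=arm.snapshot("wrist")
    cv2.imwrite(f"pics/{n}.png",im[:,:,::-1]); np.savez(f"pics/{n}.npz",**cal)
print(arm.current_t())
a,b=cv2.imread("pics/w_mould.png"),cv2.imread("pics/w_plate.png")
cv2.imwrite("pics/both.png",cv2.resize(np.vstack([a,b]),(400*1,600)) )
E
```

```text
[ 1.80555386e+01  2.97000404e+01  7.34626933e+01 -2.54444375e-14
  7.68372664e+01 -5.69444614e+01]
4.9667
```

View pics/w_mould.png

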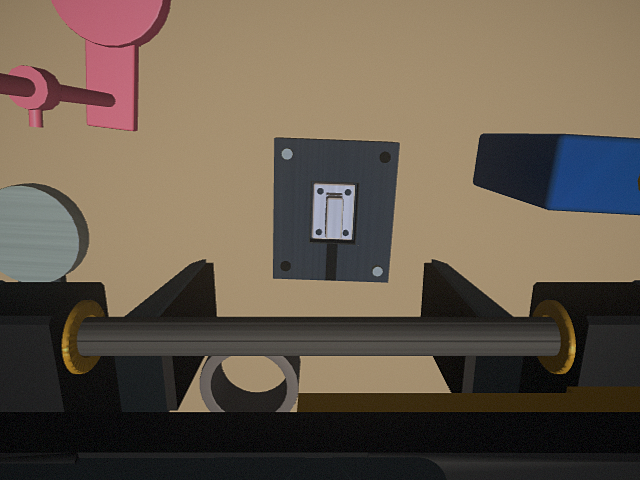

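View pics/w_plate.png

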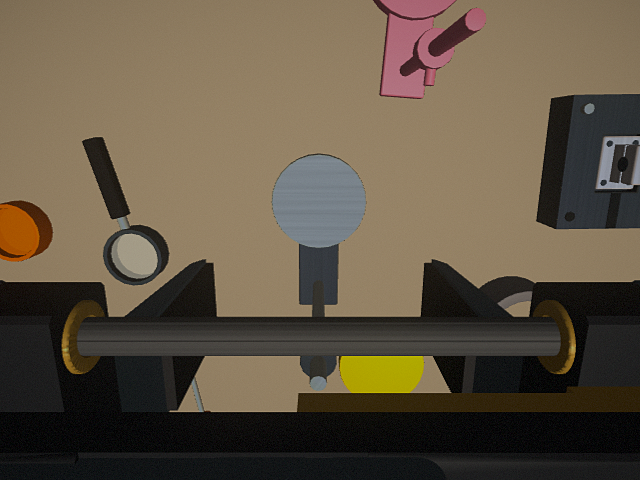

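The mould view shows the bracket foot as a bright rectangle at (312–356, 183–241), with the lug in its middle. The plate view shows the plate disc at (319,200), post top at (318,383) and loupe at (135,250) with its handle up-left. I'll measure these and the collar height.

```bash
python3 - <<'E'
from h import *
ld=lambda n:(cv2.imread(f"pics/{n}.png"),dict(np.load(f"pics/{n}.npz")))
im,cal=ld("w_mould"); hsv=cv2.cvtColor(im,cv2.COLOR_BGR2HSV)
m=np.zeros(im.shape[:2],bool); m[175:250,300:365]=True
m&=(hsv[...,2]>120)
for c in blobs(m&(hsv[...,1]<90),300):
    box=cv2.boxPoints(cv2.minAreaRect(c)); w=cast(cal,box,.038)
    print("foot",cv2.minAreaRect(c)); print(np.round(w,4),"ctr",np.round(w.mean(0),4))
    e=[(w[i+1]-w[i]) for i in range(3)]
    print([(round(np.linalg.norm(x),4),round(np.degrees(np.arctan2(x[1],x[0])),1)) for x in e])
im,cal=ld("w_plate"); hsv=cv2.cvtColor(im,cv2.COLOR_BGR2HSV)
m=(hsv[...,0]>70)&(hsv[...,2]>90)&(hsv[...,1]<90); m[:150]=0;m[250:]=0;m[:,:260]=0;m[:,380:]=0
for c in blobs(m,2000):
    w=cast(cal,c[:,0,:],.02)[:,:2].astype(np.float32); print("plate",cv2.minEnclosingCircle(w), cv2.fitEllipse(w))
print("post",cast(cal,(318,383),.202))
im=cv2.imread("pics/side0.png"); cv2.imwrite("pics/col.png",cv2.resize(im[170:300,260:360],None,fx=4.5,fy=4.5,interpolation=cv2.INTER_CUBIC))
E
```

```text
foot ((332.9945373535156, 211.14794921875), (40.86087417602539, 54.999332427978516), 2.12109637260437)
[[0.6152 0.2428 0.038 ]
 [0.5665 0.258  0.038 ]
 [0.5773 0.2931 0.038 ]
 [0.6265 0.2792 0.038 ]] ctr [0.5964 0.2683 0.038 ]
[(np.float64(0.051), np.float64(162.7)), (np.float64(0.0368), np.float64(72.9)), (np.float64(0.0511), np.float64(-15.9))]
plate ((0.5459022521972656, -0.026395272463560104), 0.04930320754647255) ((0.5457538962364197, -0.026455892249941826), (0.09682926535606384, 0.0970199927687645), 71.48643493652344)
post [[ 0.63552111 -0.05581629  0.202     ]]
```

View pics/col.png

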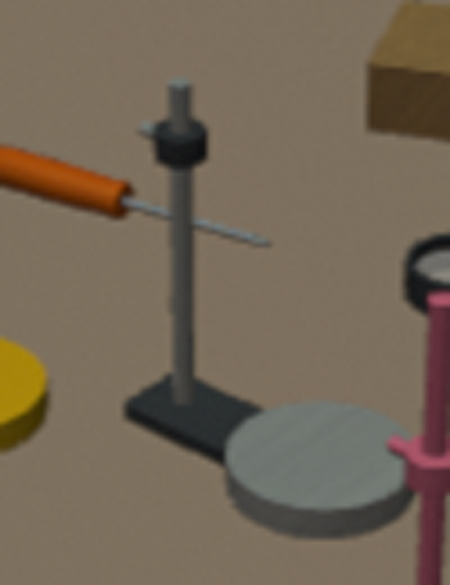

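The crop shows the collar centre at crop (181,142), which is side pixel (300.0,201.2), and the post top at about (299.8,188.4). Next I'll compute the collar height and grasp the bracket.

```bash
python3 - <<'E'
from h import *
cal=arm.get_calibration("side")
zs=np.linspace(.1,.21,111); v=np.array([proj(cal,[.636,-.056,z]) for z in zs])
for t in(201.2,188.4): print("z at v",t,np.interp(-t,-v[:,1],zs) if v[0,1]>v[-1,1] else 0, v[len(v)//2])
R=down(73.5); x,y=.5964,.2683
arm.move_to([x,y,.2],R); arm.grip(.05); arm.move_l([x,y,.09],R,.15); arm.move_l([x,y,.046],R,.06)
print(arm.current_force()); arm.grip(0.0); arm.sleep(.3)
print(arm.current_width(),arm.current_grasp_force(),arm.current_force())
arm.move_l([x,y,.075],R,.05); arm.move_l([x,y,.2],R,.15); arm.sleep(.1)
print(arm.current_width(),arm.current_grasp_force(),arm.current_force(),arm.current_t())
im=arm.snapshot("wrist"); cv2.imwrite("pics/held.png",im[:,:,::-1])
E
```

```text
z at v 201.2 0.16701125355316432 [299.03154994 205.86173608]
z at v 188.4 0.19942987568272988 [299.03154994 205.86173608]
[ 0.27596328 -0.5105663  -0.06101347]
0.013847887633917767 29.998381286859512 [-0.22306968  0.03134791  2.9242037 ]
0.013699044483429733 29.998152405023575 [-0.63951504 -0.18524657 -1.25810878] 11.45
```

View pics/held.png

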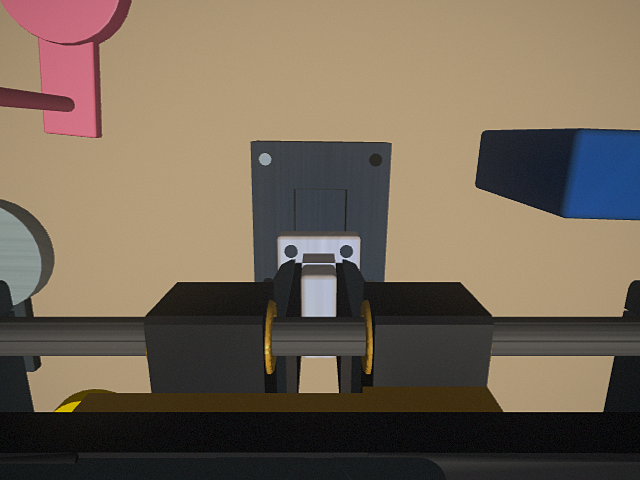

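The bracket is held upright (width 13.7 mm, about 1.2 N of weight). Collar height is about 0.168 m. Now placing it on the plate.

```bash
python3 - <<'E'
from h import *
R=down(72); x,y=.5457,-.0265
arm.move_to([x,y,.2],R); arm.move_l([x,y,.06],R,.15); arm.sleep(.2)
f0=arm.current_force()[2]; z=.046
while z>.036:
    arm.move_l([x,y,z],R,.03); f=arm.current_force()[2]-f0
    if f>2: break
    z-=.001
print("z",z,"f",f,arm.current_grasp_force())
arm.grip(.04); arm.sleep(.3); print(arm.current_width(),arm.current_grasp_force())
arm.move_l([x,y,.1],R,.08); arm.move_l([x,y,.26],R,.2)
# look at loupe with tool y across its handle
p=[.47,-.234,.25]; Q=down(86)
arm.move_to(p,Q); arm.grip(.045); arm.sleep(.2)
cal=arm.get_calibration("wrist"); im=arm.snapshot("wrist"); cv2.imwrite("pics/w_loupe.png",im[:,:,::-1]); np.savez("pics/w_loupe.npz",**cal)
for n in["top","side"]: cv2.imwrite(f"pics/{n}1.png",arm.snapshot(n)[:,:,::-1])
s=cv2.imread("pics/side1.png")[160:320,240:450]
cv2.imwrite("pics/view.png",np.hstack([cv2.resize(im[:,:,::-1],(440,330)),cv2.resize(s,(355,330))])[:,:800])
print(arm.current_t())
E
```

```text
z 0.039999999999999994 f 2.415980605815142 29.99834105372429
0.04013416819549025 0.0
20.325
```

View pics/view.png

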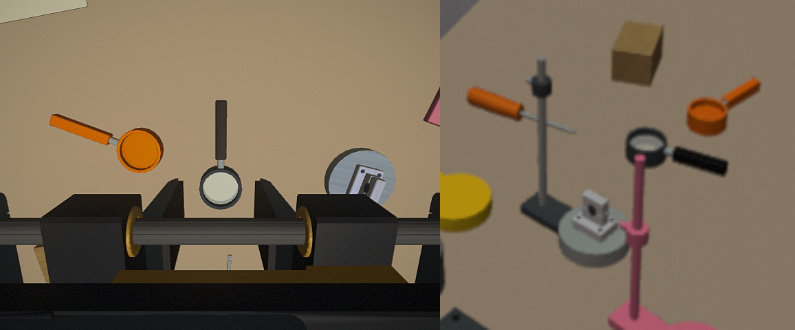

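The bracket stands upright in the middle of the plate. In the wrist view the loupe handle is at about (320,190) and the lens at (320,272). I'll measure the handle bar and pick the loupe up.

```bash
python3 - <<'E'
from h import *
im,cal=cv2.imread("pics/w_loupe.png"),dict(np.load("pics/w_loupe.npz"))
m=im.max(2)<75; m[:,:290]=0; m[:,355:]=0; m[:130]=0; m[232:]=0
c=max(blobs(m,300),key=cv2.contourArea); w=cast(cal,c[:,0,:],.023)[:,:2].astype(np.float32)
(cx,cy),wh,a=cv2.minAreaRect(w); vx,vy,_,_=cv2.fitLine(w,cv2.DIST_L2,0,.01,.01).ravel()
d=np.array([vx,vy])*np.sign(vx); th=np.degrees(np.arctan2(d[1],d[0]))
ctr=np.array([cx,cy]); g=ctr+d*.019; lens=ctr+d*.087
print("handle",ctr,wh,"yaw",th,"grip",g,"lens",lens)
b=(im.min(2)>110); b[:245]=0;b[300:]=0;b[:,:285]=0;b[:,355:]=0
c=max(blobs(b,200),key=cv2.contourArea); (u,v),_=cv2.minEnclosingCircle(c.astype(np.float32)); print("lens disc",cast(cal,(u,v),.018))
# bracket check in top1
t=cv2.imread("pics/top1.png"); print("ik",arm.solve_ik([.486,-.06,.17],down(120)))
np.savez("loupe.npz",g=g,th=th)
E
```

```text
handle [ 0.45325977 -0.23050746] (0.014835154637694359, 0.08212199807167053) yaw -4.2635036 grip [ 0.47220719 -0.23191999] lens [ 0.54001901 -0.23697535]
lens disc [[ 0.53943284 -0.23682505  0.018     ]]
ik [-1.40287269e+01  2.06203313e+01  9.90043947e+01 -2.54444375e-14
  6.03752741e+01 -1.34028727e+02]
```

```bash
python3 - <<'E'
from h import *
L=np.load("loupe.npz"); g,th=L["g"],float(L["th"]); R=down(th+90); z0=.003
arm.move_to([*g,.08],R); arm.move_l([*g,z0],R,.06); print(arm.current_force())
arm.grip(0.); arm.sleep(.3); print("w",arm.current_width(),arm.current_grasp_force())
arm.move_l([*g,.03],R,.04); arm.move_l([*g,.25],R,.15); print("w",arm.current_width(),arm.current_force())
a=np.radians(30); B=np.array([.5457,-.0265]); t=B-.068*np.array([np.cos(a),np.sin(a)]); Q=down(120)
arm.move_to([*t,.25],Q); arm.move_l([*t,.168+z0-.012],Q,.08); arm.sleep(.4)
print(arm.current_width(),arm.current_grasp_force(),arm.current_ee_pos(),arm.current_t())
for n in["top","side"]: cv2.imwrite(f"pics/{n}2.png",arm.snapshot(n)[:,:,::-1])
w=arm.snapshot("wrist")[:,:,::-1]
s=cv2.imread("pics/side2.png")[160:310,230:430]; u=cv2.imread("pics/top2.png")[170:320,260:460]
cv2.imwrite("pics/fin.png",np.hstack([cv2.resize(s,(400,300)),cv2.resize(u,(400,300))]))
E
```

```text
[-0.03519435  0.85962164 -0.43834923]
w 0.01586785695028178 29.994547963142395
w 0.01569908670837174 [-0.24495703  0.12033232 -1.62218817]
0.0157807370230942 29.994652569293976 [ 0.48683318 -0.06050953  0.15909172] 28.1833
```

View pics/fin.png

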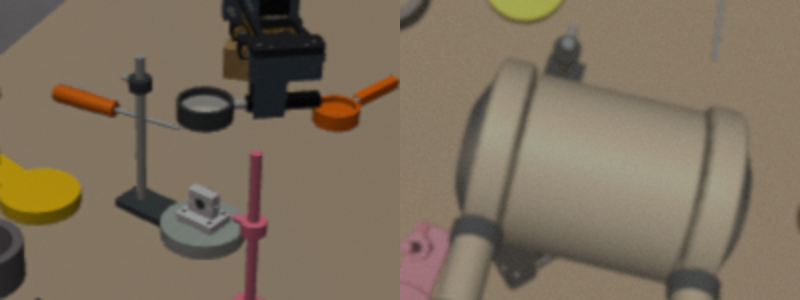

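The side view shows the lens frame level at about side px (333,214), directly above the bracket at about (331,265), which is clear of it. I'll check this against the expected projections before handing in.

```bash
python3 - <<'E'
from h import *
cal=arm.get_calibration("side"); print(proj(cal,[.5457,-.0265,.168]),proj(cal,[.5457,-.0265,.062]),proj(cal,[.636,-.056,.168]))
im=cv2.imread("pics/side2.png"); m=im.max(2)<80; m[:200]=0;m[232:]=0;m[:,:312]=0;m[:,348:]=0
c=max(blobs(m,50),key=cv2.contourArea); print("frame px",cv2.boundingRect(c))
K=[[.5457+.032*np.cos(q),-.0265+.032*np.sin(q),z] for q in np.linspace(0,6.28,40) for z in(.156,.18)]
p=np.array([proj(cal,k) for k in K]); print("expected",p.min(0),p.max(0))
m=im.min(2)>115; m[:245]=0;m[280:]=0;m[:,:312]=0;m[:,348:]=0
c=max(blobs(m,50),key=cv2.contourArea); print("bracket px",cv2.boundingRect(c))
K=[[.5457+a,-.0265+b,z] for a,b,z in[(-.026,-.019,.032),(.026,.019,.032),(-.026,.019,.032),(.026,-.019,.032),(0,0,.062)]]
p=np.array([proj(cal,k) for k in K]); print("expected",p.min(0),p.max(0))
E
```

```text
[331.47780309 213.7548187 ] [330.74473924 254.5028755 ] [298.95925955 200.81433491]
frame px (318, 203, 30, 23)
expected [316.88276209 202.12299226] [346.22718293 225.77794355]
bracket px (312, 261, 36, 13)
expected [317.04346256 254.5028755 ] [343.921399   272.13654081]
```

```bash
python3 -c "
from rig import arm
print(arm.sign_off(),arm.current_t())"
```

```text
the job is handed in; nothing more can be done
the job is handed in; nothing more can be done
```

I handed the job in with the bracket standing upright in the middle of the steel plate and the loupe held level over it at collar height (about 0.168 m); the sign-off gave no pass or fail result.

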